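# Step a dial four clicks and press the key

### The arm

A 6-joint arm with a two-finger parallel gripper is mounted at the origin on a cart in front of the work surface, level with it; the furniture and walls round the work are solid. World frame = base frame: x ahead of the robot, y to its left, z up, the work surface at z = 0. Lengths are in m, angles in rad, forces in N, time in s.
With the tool pointing down it reaches from about 0.35 to 0.975 m from the base axis. Payload 4.9 kg.
Tool frame: the origin (TCP) lies midway between the tips of the shut fingers; the grasp point (between the pads) lies ctrl.grip_point_offset behind it (ctrl.grip_point_offset is the distance from the TCP to the grasp point, in m); x points along the fingers, y is the direction in which the jaws open and shut, and the axes are right-handed (so a half turn about x gives the same grasp; the last joint's range is limited). The gripper opens to 85 mm and grips with 20 to 120 N. Pads are 22 mm wide; open, the fingers measure 114 mm over their backs; the gripper's body (76 mm by 85 mm) begins 54 mm behind the grasp point. The pads swing forward as they close: fully open they stand 13 mm farther back than shut.
Start: joints at [-1.229, 0.053, 1.613, -0, 1.476, -0.119], TCP at [0.278, -0.56, 0.231] pointing down, gripper open.
Joint ranges: [-3.01, 3.01], [-1.01, 2.22], [0.06, 2.58], [-1.02, 4.17], [0.09, 2.62], [-3.14, 3.14]. Speed limits (rad/s): [2.57, 2.57, 3.14, 3.14, 3.14, 3.14].

### API

Orientations are given as a rotation vector (axis times angle).
In Python, from station import ctrl gives the robot as it stands. The module is installed in compiled form; this text tells all that it offers.
- The arm moves only by the tool drive_tool, never from a script. Its argument "commands" is text: rows parted by semicolons, each of 5 numbers parted by spaces: the closure, from -1 (fully open) to 1 (shut), so that 0 is half open, then the shift along the tool's x, y, z in units of 40 mm (1.0 is 40 mm), then the turn about the tool's x in units of 5 degrees (1.0 is 5 degrees). A call has 1 to 8 rows; each row is the pose to reach, as a shift and turn from the pose commanded when the call began, along the tool's axes at that moment; what a row does not reach only later rows make up. A row lasts 1/12 s, in which the tool goes at most 41.7 mm and 7.16 degrees, less where a joint would pass 70% of its speed; a pose out of reach is approached as far as the arm can. A call with a gripper value outside its range is refused whole. The fingers move at their own pace and stop on an object; "newtons" is the grip in N (left out, the last holds). Time passes only in rows, so rows that repeat a pose let the fingers close. It gives the time, the measured TCP pose, the force and the opening at its end, in the units of the state.
- ctrl.get_obs(): the state, without advancing time (a new reading comes with each control period).
- ctrl.get_image(name): name is "side" or "top" or "wrist"; returns (picture, depth): 420x560x3 uint8, blue, green, red; 420x560 float32, m along the optical axis (not along the pixel's ray), 0 where there is no reading.
- ctrl.camera_info(name): a dict with "K" (3x3 intrinsics, pixels), "T" (4x4, takes a point from camera to world coordinates). Camera axes: x right, y down, z forward; pixel columns grow to the right and rows downward; lengths in m; the calibration is good to about 2 mm. A picture is of the moment at which its call begins: read the wrist's pose just before it. camera_info takes no time and is no camera call; for the wrist camera it gives the pose at the moment of the call.
- ctrl.finish_job(): hands the job in, once; it reports no verdict.
The state is a dict: "t": time; "q": joint angles; "dq": joint speeds; "effort": joint torques, N m; "tool_pos": TCP position; "tool_rot": TCP orientation; "contact_force": force on the tool from outside, world axes, zero at the start; "wrist_torque": the same for the moment, N m; "opening": finger opening in m.
Only numpy, scipy, OpenCV 4.12 (cv2) and the standard library are available. Lean on these libraries where they do the work, as an engineer would, in place of code of your own. Each camera call takes 0.05 s, during which the arm holds its last target.

### The job

On the flat step box, push the dial's finger lug round with a fingertip so that the dial advances exactly four clicks clockwise (seen from above) from where it stands and rests in that click. Only then press the separate round push key fully down and let it come up again. Do it all by touch: do not pinch the lug, and leave the small loose things lying about where they are.

Things in the scene. Friction and masses are not known exactly. Their poses are not given: they have to be found in the camera images.
- step_box: Fixed flat grey box, 150 x 120 mm, top panel at z = 50 mm. Origin at table height under the dial's axis; it reaches -63 to +87 mm along its x (away from the robot at yaw 0), +-60 mm along its y. Two brass terminal posts 16 mm tall stand on the panel at x = 73, y = +-30 mm. Ten tick marks 20 degrees apart round the dial show its clicks.
- dial (a joint): Black dial on the box, 78 mm disc, top at z = 62 mm. Value in rad, growing clockwise from above; at 0 the lug points along the box's +y, at pi/2 along +x. Ten clicks every 0.349 rad from 0 to 3.14, a stop at each end. Starts in one of the first four. A sprung ball holds each click: the lug needs 3 to 5 N, then from half-way (10 degrees) the dial jumps on ahead of the finger into the next.
- lug_top (a point): Top of the dial's finger lug, 30 mm out from the axis, at z = 82 mm. The lug is an upright grey block on the disc: 12 mm thick along the turning direction, 24 mm long radially (14 to 38 mm from the axis), 20 mm tall above the disc.
- dial_axis (a point): Centre of the dial's flat top, on its upright axis, z = 62 mm.
- lug_front: The half of the lug (6 mm thick) on its clockwise side; its origin is at the foot of the lug, 26 mm from the axis. Counts as pinched when the fingers press this and the other half at the same time.
- lug_back: The other half of the lug, on its anticlockwise side: its outer face is the one to push to turn the dial clockwise. Origin as for the other half.
- key (a joint): Push key: black round sprung button, 34 mm across, in a fixed grey housing of its own beside the step box. Value in m: 0 up, 0.006 fully down, which takes about 5 N; it springs back up.
- key_top (a point): Centre of the top face of the push key, z = 22 mm when up, 16 mm when fully down.
- mass_100: Loose slotted disc mass lying near the step box, 38 mm across, 11 mm tall; leave alone. Origin under its centre.
- eraser: Loose eraser lying near the step box, 19 x 42 x 12 mm; leave alone. Origin under its centre.
- battery_9v: Loose block battery standing beyond the push key, 18 x 27 x 47 mm; leave alone. Origin under its centre.
- usb_stick: Loose usb stick lying nearest the robot, 17 x 50 x 8 mm; leave alone. Origin under its centre.
Mind the look-alikes: they are no part of the job. What is shaped like the part that bears key but pink or purple is not meant.

How it is judged:
By the outcome, as a careful person would: the job done as asked, in the order asked, and still so for the second after the job is handed in, with the robot touching nothing.
It also fails if it takes over 48 s, if anything falls off the work surface, if the arm or the gripper's body presses on something with over 40 N, if the wrist force passes 120 N, or if a joint passes its speed limit or range.

## Working session

There is one attempt and no reset: what is moved stays moved. The work goes in short steps, Python scripts to look and compute and a tool call to move; the robot and the scene stay as the last step left them, time stands still between calls to the robot, and variables do not carry over. Pictures are saved under pics/ and viewed, and the job is handed in when it is done.

Besides the shell and the picture viewer there is one more tool, called after ">>>" as a command line: name --argument value ..., lists and objects as JSON in quotes. drive_tool: Moves the arm, as the interface text tells. Its arguments: {"type":"object","properties":{"commands":{"type":"string"},"newtons":{"type":"number"}},"required":["commands"]}

```bash
mkdir -p pics; ls
python3 - <<'E'
from station import ctrl
import cv2,numpy as np
o=ctrl.get_obs()
print({k:np.round(v,3) for k,v in o.items()}, ctrl.grip_point_offset)
for n in ("top","side"):
    p,d=ctrl.get_image(n); cv2.imwrite(f"pics/{n}0.png",p); np.save(f"pics/{n}0.npy",d)
    i=ctrl.camera_info(n); print(n,np.round(i["K"],1).tolist(),np.round(i["T"],3).tolist())
E
```

```text
pics
{'t': np.float64(0.0), 'q': array([-1.229,  0.053,  1.614,  0.   ,  1.476, -0.119]), 'dq': array([ 0.001,  0.   , -0.001,  0.001, -0.002, -0.001]), 'effort': array([-2.0000e-03, -3.9369e+01, -3.7017e+01, -0.0000e+00,  7.0000e-03,
       -0.0000e+00]), 'tool_pos': array([ 0.278, -0.559,  0.23 ]), 'tool_rot': array([ 1.966,  0.463, -1.966]), 'contact_force': array([ 0.714, -0.419,  0.277]), 'wrist_torque': array([-0.043, -0.004,  0.048]), 'opening': np.float64(0.085)} 0.0187
top [[519.3, 0.0, 278.0], [0.0, 519.3, 205.0], [0.0, 0.0, 1.0]] [[0.111, -0.962, 0.249, 0.24], [-0.994, -0.106, 0.031, 0.165], [-0.003, -0.251, -0.968, 0.982], [0.0, 0.0, 0.0, 1.0]]
side [[383.5, 0.0, 280.4], [0.0, 383.5, 205.7], [0.0, 0.0, 1.0]] [[-0.92, -0.144, 0.365, 0.164], [-0.392, 0.334, -0.857, 0.909], [0.001, -0.931, -0.364, 0.391], [0.0, 0.0, 0.0, 1.0]]
```

View pics/top0.png

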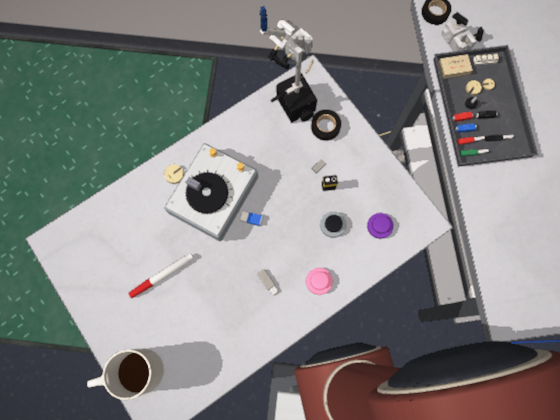

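View pics/side0.png

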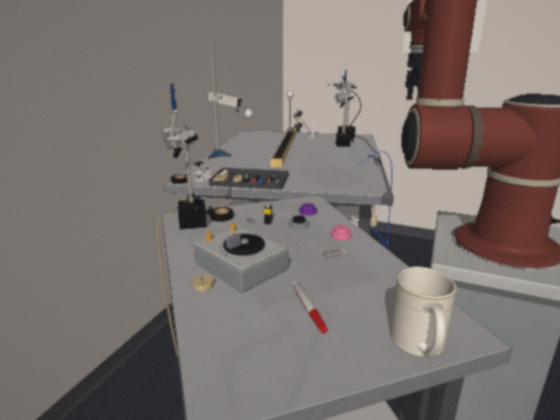

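The top view shows the dial at about (207,192) with its lug at (193,184). There are three candidates for the key: black in a grey housing at (333,224), purple at (380,226) and pink at (319,281). I choose the black one and check it in close crops.

Run:
```python
import cv2
p=cv2.imread("pics/top0.png")
a=cv2.resize(p[135:245,155:275],None,fx=6,fy=6,interpolation=cv2.INTER_CUBIC)[:600]
cv2.imwrite("pics/c1.png",a[:, :720])
b=cv2.resize(p[150:250,290:410],None,fx=6,fy=6,interpolation=cv2.INTER_CUBIC)
cv2.imwrite("pics/c2.png",b)
p=cv2.imread("pics/side0.png")
b=cv2.resize(p[195:295,185:315],None,fx=6,fy=6,interpolation=cv2.INTER_CUBIC)
cv2.imwrite("pics/c3.png",b)
```

```text
(no output)
```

View pics/c1.png

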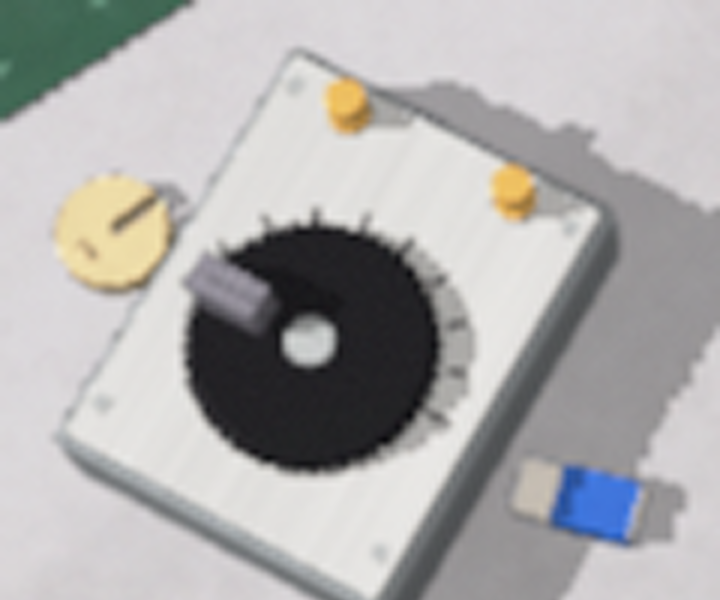

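View pics/c2.png

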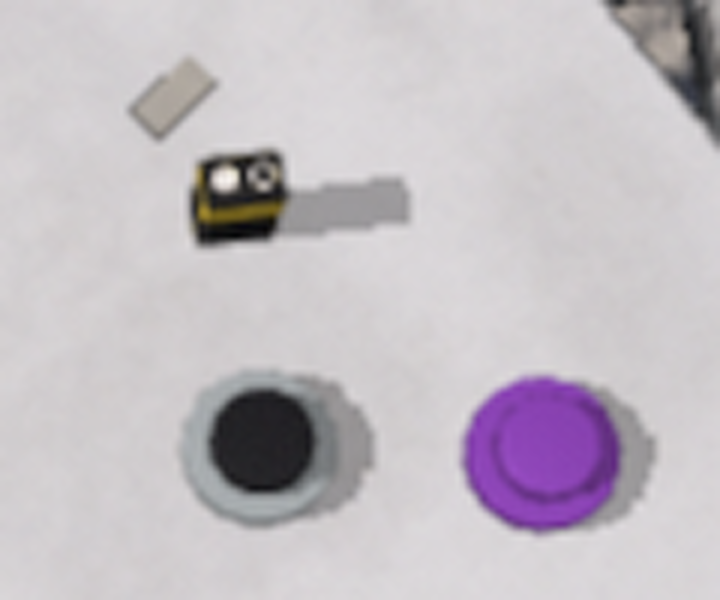

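View pics/c3.png

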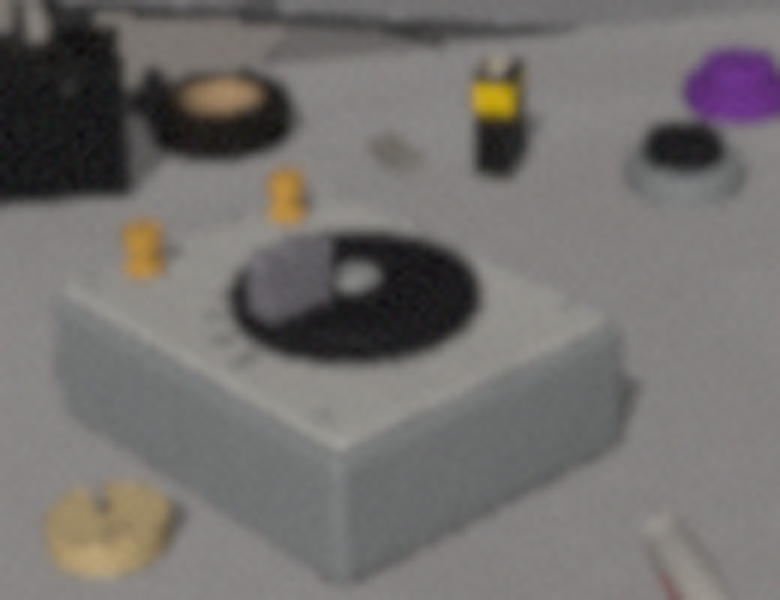

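```bash
cat > h.py <<'E'
import numpy as np,cv2
from station import ctrl
def cloud(d,K,T):
    v,u=np.mgrid[:d.shape[0],:d.shape[1]]
    P=np.stack([(u-K[0,2])/K[0,0]*d,(v-K[1,2])/K[1,1]*d,d],-1)
    return P@T[:3,:3].T+T[:3,3]
def ray(n,u,v,z,I=None):
    I=I or ctrl.camera_info(n); K,T=I["K"],I["T"]
    r=T[:3,:3]@np.array([(u-K[0,2])/K[0,0],(v-K[1,2])/K[1,1],1]); o=T[:3,3]
    return o+r*(z-o[2])/r[2]
def tri(n1,p1,n2,p2):
    A=[];b=[]
    M=np.zeros((3,3));c=np.zeros(3);L=[]
    for n,p in((n1,p1),(n2,p2)):
        I=ctrl.camera_info(n);K,T=I["K"],I["T"]
        r=T[:3,:3]@np.array([(p[0]-K[0,2])/K[0,0],(p[1]-K[1,2])/K[1,1],1]);r/=np.linalg.norm(r)
        S=np.eye(3)-np.outer(r,r);M+=S;c+=S@T[:3,3];L.append((S,T[:3,3]))
    x=np.linalg.solve(M,c);return x,[np.linalg.norm(S@(x-o)) for S,o in L]
E
python3 - <<'E'
from h import *
c1=lambda u,v:((u+.5)/6-.5+155,(v+.5)/6-.5+135)
c2=lambda u,v:((u+.5)/6-.5+290,(v+.5)/6-.5+150)
c3=lambda u,v:((u+.5)/6-.5+185,(v+.5)/6-.5+195)
for n,a,b in [("hub",c1(310,342),c3(357,277)),("post+y?",c1(347,92),c3(143,230)),("post2",c1(513,178),c3(287,178)),("key",c2(263,440),c3(684,147)),("boxTL",c1(297,50),None),]:
    if b: x,e=tri("top",a,"side",b);print(n,x.round(4),np.round(e,4))
for n,p,z in [("hub",(310,342),.062),("TL",(297,50),.05),("TR",(612,212),.05),("BL",(62,438),.05),("lugA",(205,255),.082),("lugB",(280,297),.082),("lugC",(262,322),.082),("lugD",(188,285),.082),("post",(347,92),.066),("post2",(513,178),.066)]:
    print(n,ray("top",*c1(*p),z).round(4))
print("key",ray("top",*c2(263,440),.022).round(4))
for n in("top","side"):
    I=ctrl.camera_info(n);P=cloud(np.load(f"pics/{n}0.npy"),I["K"],I["T"])
    h=ray("top",*c1(310,342),.062)
    k=ray("top",*c2(263,440),.022)
    near=np.linalg.norm(P[...,:2]-h[:2],axis=-1)<.05
    m=near&(P[...,2]>.075)&(P[...,2]<.1);Q=P[m];print(n,"lug",m.sum(),Q.mean(0).round(4),np.linalg.svd(Q-Q.mean(0))[2][0].round(3),np.median(Q[:,2]))
    m=near&(P[...,2]>.057)&(P[...,2]<.067);print("disc",m.sum(),P[m].mean(0).round(4))
    m=(np.linalg.norm(P[...,:2]-k[:2],axis=-1)<.03)&(P[...,2]>.018)&(P[...,2]<.03);print("key",m.sum(),P[m].mean(0).round(4))
    m=(np.linalg.norm(P[...,:2]-h[:2],axis=-1)<.12)&(abs(P[...,2]-.05)<.004);Q=P[m];r=cv2.minAreaRect((Q[:,:2]*1000).astype(np.float32));print(r)
E
```

```text
hub [0.487  0.3286 0.0611] [0.0006 0.0006]
post+y? [0.5679 0.3284 0.0627] [0.0012 0.0012]
post2 [0.5451 0.2729 0.0628] [0.0014 0.0014]
key [0.4649 0.0869 0.0142] [0.0004 0.0004]
hub [0.4873 0.3287 0.062 ]
TL [0.586 0.349 0.05 ]
TR [0.5431 0.2426 0.05  ]
BL [0.4516 0.4025 0.05  ]
lugA [0.5056 0.3607 0.082 ]
lugB [0.4949 0.3362 0.082 ]
lugC [0.4865 0.3404 0.082 ]
lugD [0.4956 0.3644 0.082 ]
post [0.5679 0.3283 0.066 ]
post2 [0.5455 0.2731 0.066 ]
key [0.4635 0.0877 0.022 ]
top lug 94 [0.4972 0.3531 0.0809] [-0.371 -0.927 -0.052] 0.08097452276880474
disc 1258 [0.4863 0.3276 0.0613]
key 223 [0.465  0.0886 0.0211]
((498.447998046875, 325.19781494140625), (117.21341705322266, 148.05963134765625), 67.96537017822266)
side lug 77 [0.4943 0.3576 0.0796] [-0.502 -0.864  0.041] 0.08063843400907583
disc 536 [0.4769 0.3376 0.0615]
key 70 [0.4618 0.0933 0.021 ]
((497.224609375, 326.9200439453125), (113.94032287597656, 145.90103149414062), 67.81407165527344)
```

Run:
```python
from h import *
from scipy.spatial.transform import Rotation as Ro
o=ctrl.get_obs();print(Ro.from_rotvec(o["tool_rot"]).as_matrix().round(3))
p,d=ctrl.get_image("wrist");cv2.imwrite("pics/w0.png",p)
I=ctrl.camera_info("wrist");print(I["T"].round(3).tolist(),I["K"][0,0],o["tool_pos"])
for n in("top","side"):
    I=ctrl.camera_info(n);P=cloud(np.load(f"pics/{n}0.npy"),I["K"],I["T"])
    m=(P[...,2]>.09)&(P[...,0]>.1)&(P[...,0]<1)&(abs(P[...,1]-.2)<.4)&(np.load(f"pics/{n}0.npy")>0)
    k={}
    for q in P[m]:
        c=(round(q[0]*20)/20,round(q[1]*20)/20);k.setdefault(c,[]).append(q[2])
    print(n,{c:(len(z),round(max(z),2)) for c,z in sorted(k.items()) if len(z)>4})
```

```text
[[-0.001  0.445 -0.896]
 [ 0.002 -0.896 -0.445]
 [-1.    -0.002 -0.   ]]
[[0.444, -0.85, -0.285, 0.352], [-0.896, -0.421, -0.14, -0.523], [-0.001, 0.318, -0.948, 0.373], [0.0, 0.0, 0.0, 1.0]] 338.27276422976706 [ 0.2777379  -0.559273    0.23019015]
top {(0.1, 0.4): (45, np.float64(0.1)), (0.15, 0.1): (698, np.float64(0.46)), (0.15, 0.15): (50, np.float64(0.26)), (0.15, 0.35): (76, np.float64(0.1)), (0.15, 0.4): (57, np.float64(0.1)), (0.15, 0.45): (244, np.float64(0.1)), (0.2, 0.0): (8, np.float64(0.28)), (0.2, 0.05): (2224, np.float64(0.72)), (0.2, 0.1): (6353, np.float64(0.72)), (0.2, 0.15): (327, np.float64(0.28)), (0.2, 0.35): (13, np.float64(0.1)), (0.2, 0.4): (96, np.float64(0.1)), (0.2, 0.45): (43, np.float64(0.1)), (0.25, 0.0): (330, np.float64(0.71)), (0.25, 0.05): (6465, np.float64(0.72)), (0.25, 0.1): (2018, np.float64(0.72)), (0.65, 0.2): (67, np.float64(0.23)), (0.65, 0.25): (13, np.float64(0.1)), (0.7, 0.15): (107, np.float64(0.24)), (0.7, 0.2): (959, np.float64(0.26)), (0.7, 0.25): (355, np.float64(0.34)), (0.75, 0.2): (201, np.float64(0.24))}
side {(0.1, 0.05): (104, np.float64(0.3)), (0.1, 0.1): (777, np.float64(0.3)), (0.1, 0.4): (73, np.float64(0.1)), (0.1, 0.45): (15, np.float64(0.1)), (0.15, 0.05): (257, np.float64(0.48)), (0.15, 0.1): (3344, np.float64(0.48)), (0.15, 0.15): (320, np.float64(0.27)), (0.15, 0.35): (166, np.float64(0.1)), (0.15, 0.4): (105, np.float64(0.1)), (0.15, 0.45): (454, np.float64(0.1)), (0.2, 0.05): (156, np.float64(0.49)), (0.2, 0.1): (3550, np.float64(0.49)), (0.2, 0.15): (878, np.float64(0.28)), (0.2, 0.4): (140, np.float64(0.1)), (0.2, 0.45): (98, np.float64(0.1)), (0.25, 0.05): (113, np.float64(0.49)), (0.25, 0.1): (312, np.float64(0.3)), (0.65, 0.2): (56, np.float64(0.23)), (0.7, 0.2): (530, np.float64(0.24)), (0.7, 0.25): (373, np.float64(0.34)), (0.75, 0.2): (75, np.float64(0.24)), (0.75, 0.25): (28, np.float64(0.24))}
```

View pics/w0.png

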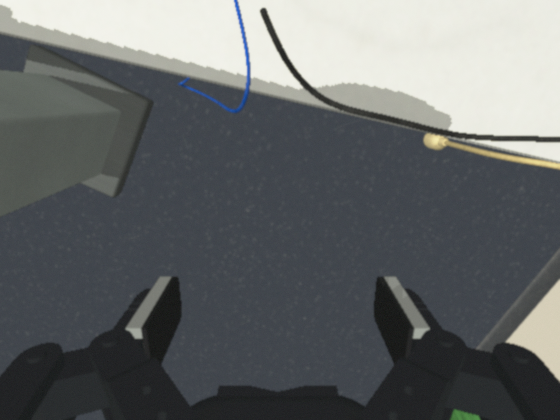

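```bash
cat >> h.py <<'E'
from scipy.spatial.transform import Rotation as Ro
AX=np.array([.4876,.3288])
def plan(x,y,z,cam):
    o=ctrl.get_obs();R=Ro.from_rotvec(o["tool_rot"]).as_matrix();p=o["tool_pos"]
    s=R.T@(np.array([x,y,z])-p)/.04
    a=np.degrees(np.arctan2(-R[1,2],-R[0,2]))
    t=-((cam-a+180)%360-180)/5
    print("now",p.round(4),"camang",a.round(2),"q6",o["q"][5].round(2),"F",o["contact_force"].round(1),"| shift",s.round(3),"turn",t.round(2))
def lugpose(th,r=27,back=17,yaw=-22):
    f=np.radians(90+yaw-th);d=np.array([np.cos(f),np.sin(f)]);n=np.array([-np.sin(f),np.cos(f)])
    q=AX+(r*d+back*n)/1000
    return q[0],q[1],90+yaw-th+90
E
python3 - <<'E'
from h import *
x,y,c=lugpose(0,27,27);print(x,y,c);plan(x,y,.23,c)
E
```

```text
0.47268041394892635 0.36394834209553284 158
now [ 0.2778 -0.5593  0.2303] camang 26.4 q6 -0.12 F [-0.3  0.7  0. ] | shift [  0.041 -18.507 -14.629] turn -26.32
```

>>> drive_tool --commands "1 0 -0.78 -0.62 -1.4; 1 0 -1.56 -1.24 -2.8; 1 0 -2.34 -1.86 -4.2; 1 0 -3.12 -2.48 -5.6; 1 0 -3.9 -3.1 -7; 1 0 -4.68 -3.72 -8.4; 1 0 -5.46 -4.34 -9.8; 1 0 -6.24 -4.96 -11.2"

```text
t: 0.82
tool_pos: [0.3444, -0.2461, 0.2309]
tool_rot: [1.303, 1.146, -1.302]
contact_force: [1.1, 0.0, 1.3]
opening: -0.0002
```

Run:
```python
from h import *
x,y,c=lugpose(0,27,27);plan(x,y,.23,c)
```

```text
now [ 0.3444 -0.2461  0.2309] camang 82.7 q6 -0.67 F [1.1 0.  1.3] | shift [  0.027   1.243 -15.535] turn -15.06
```

>>> drive_tool --commands "1 0 0.08 -1 -1.4; 1 0 0.16 -2 -2.8; 1 0 0.24 -3 -4.2; 1 0 0.32 -4 -5.6; 1 0 0.4 -5 -7; 1 0 0.48 -6 -8.4; 1 0 0.56 -7 -9.8; 1 0 0.64 -8 -11.2"

```text
t: 1.48
tool_pos: [0.4121, 0.0679, 0.2313]
tool_rot: [0.563, 1.496, -0.563]
contact_force: [0.3, -0.1, -0.1]
opening: 0.0001
```

Run:
```python
from h import *
x,y,c=lugpose(0,27,27);plan(x,y,.20,c)
```

```text
now [0.4121 0.0679 0.2313] camang 138.76 q6 -0.87 F [ 0.3 -0.1 -0.1] | shift [ 0.783  6.564 -3.74 ] turn -3.85
```

>>> drive_tool --commands "1 0 0.85 -0.48 -0.5; 1 0.1 1.7 -0.96 -1; 1 0.2 2.55 -1.44 -1.5; 1 0.3 3.4 -1.92 -2; 1 0.4 4.25 -2.4 -2.5; 1 0.5 5.1 -2.88 -3; 1 0.6 5.9 -3.36 -3.5; 1 0.78 6.56 -3.74 -3.85"

```text
t: 2.15
tool_pos: [0.4747, 0.3642, 0.2001]
tool_rot: [0.304, 1.549, -0.303]
contact_force: [0.7, 0.2, -0.6]
opening: 0.0001
```

Run:
```python
from h import *
x,y,c=lugpose(0,27,27);plan(x,y,.12,c)
for n in ("wrist","top","side"):
    p,d=ctrl.get_image(n); cv2.imwrite(f"pics/{n}1.png",p)
```

```text
now [0.4747 0.3642 0.2001] camang 157.85 q6 -0.65 F [ 0.7  0.2 -0.6] | shift [ 2.002 -0.027 -0.045] turn -0.03
```

View pics/wrist1.png

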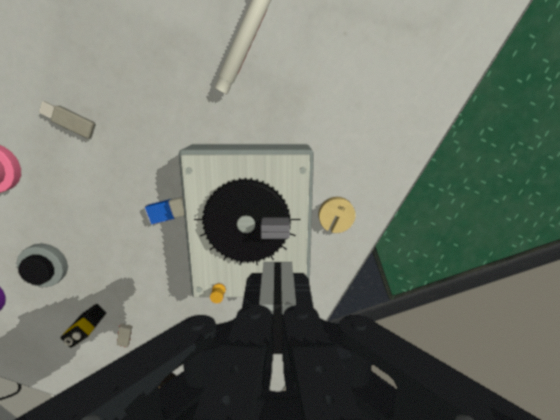

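View pics/top1.png

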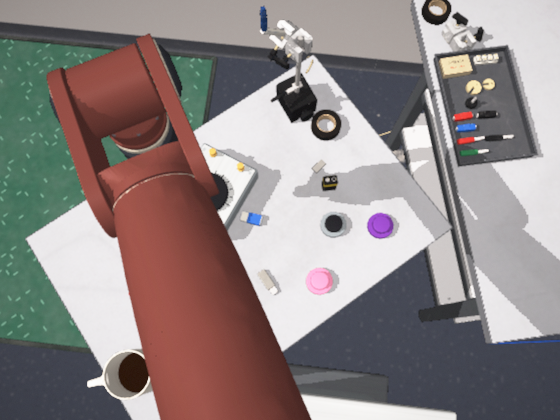

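View pics/side1.png

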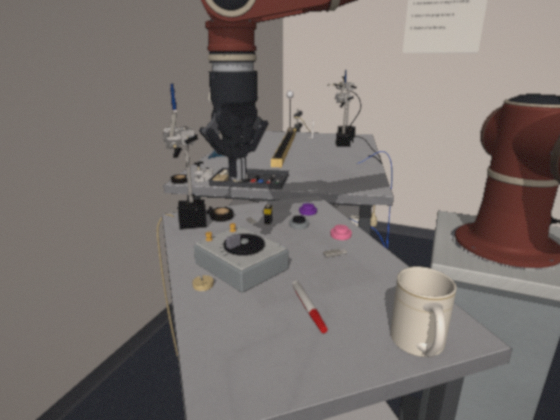

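Run:
```python
from h import *
o=ctrl.get_obs()
p,d=ctrl.get_image("wrist");I=ctrl.camera_info("wrist");P=cloud(d,I["K"],I["T"])
R=Ro.from_rotvec(o["tool_rot"]).as_matrix()
L=(P-o["tool_pos"])@R  # tool frame
m=(np.linalg.norm(P[...,:2]-AX,axis=-1)<.05)&(P[...,2]>.075)&(P[...,2]<.095)&(d>0)
Q=P[m];print(m.sum(),"lug",Q.mean(0).round(4),np.median(Q[:,2]).round(4),cv2.minAreaRect((Q[:,:2]*1000).astype(np.float32)))
print("tool frame lug",L[m].mean(0).round(4),L[m].min(0).round(4),L[m].max(0).round(4))
m=(abs(L[...,0])<.02)&(abs(L[...,1])<.05)&(abs(L[...,2])<.05)&(d>0)
print("finger",m.sum(),L[m].min(0).round(4),L[m].max(0).round(4))
for a in np.arange(-.02,.09,.01):
    m=(abs(L[...,0]+a)<.005)&(abs(L[...,1])<.09)&(abs(L[...,2])<.07)&(d>0)
    if m.sum(): print(round(a,3),m.sum(),np.percentile(L[m],1,axis=0).round(4)[1:],np.percentile(L[m],99,axis=0).round(4)[1:])
c=cv2.resize(p[150:330,180:340],None,fx=3.3,fy=3.3,interpolation=cv2.INTER_CUBIC);cv2.imwrite("pics/w2.png",c)
m=(abs(P[...,2]-.062)<.003)&(np.linalg.norm(P[...,:2]-AX,axis=-1)<.06)&(d>0)&(p.max(-1)<60)
c=cv2.minEnclosingCircle((P[m][:,:2]*1000).astype(np.float32));print(c)
# hub pixel
print(ray("wrist",246,224,.062,I))
```

```text
465 lug [0.4963 0.3533 0.0822] 0.0828 ((497.19940185546875, 353.0376892089844), (23.473365783691406, 11.87657356262207), 67.69330596923828)
tool frame lug [0.116  0.0002 0.0245] [ 0.1134 -0.0114  0.0195] [0.1233 0.0121 0.0314]
finger 941 [-0.02   -0.0138 -0.0103] [-0.0035  0.0134 -0.0045]
0.0 22 [-0.0049 -0.0094] [ 0.0059 -0.0086]
0.01 535 [-0.0132 -0.0101] [ 0.0126 -0.0048]
0.02 797 [-0.0135 -0.0102] [ 0.0132 -0.0048]
0.03 879 [-0.0136 -0.0102] [ 0.0131 -0.0048]
0.04 1261 [-0.0198 -0.0121] [0.0194 0.0117]
0.05 4256 [-0.0344 -0.0125] [0.0338 0.0107]
0.06 8115 [-0.0404 -0.0115] [0.04   0.0105]
0.07 8644 [-0.0489 -0.0164] [0.0483 0.0096]
0.08 11742 [-0.0567 -0.0165] [ 0.0564 -0.0013]
((486.8124694824219, 328.6173400878906), 39.33195114135742)
[0.4865916  0.32673016 0.062     ]
```

View pics/w2.png

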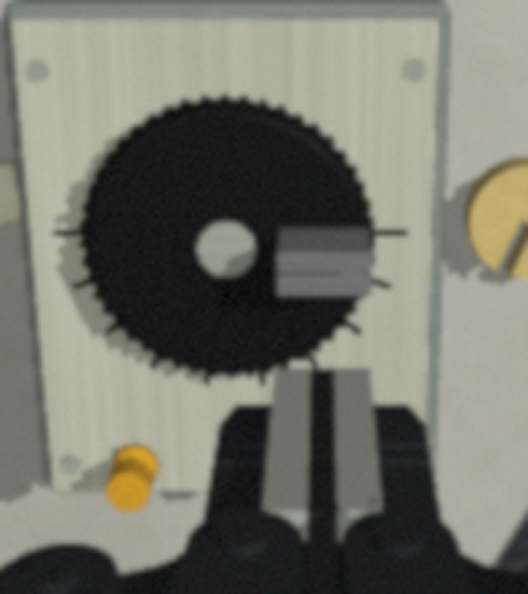

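Dial at click 0: the lug lies on the first tick at 67.7°, and the box's +y is at 68°. The fingertip stands about 9 mm clear of the lug's back face, so I lower it.

>>> drive_tool --commands "1 0.8 0 0 0; 1 1.6 0 0 0; 1 2.4 0 0 0; 1 3 0 0 0; 1 3.3 0 0 0; 1 3.3 0 0 0"

```text
t: 2.85
tool_pos: [0.4727, 0.359, 0.0649]
tool_rot: [0.304, 1.553, -0.311]
contact_force: [-0.8, -0.5, 1.1]
opening: -0.0005
```

```bash
sed -i 's/AX=.*/AX=np.array([.4872,.3287])/' h.py
python3 - <<'E'
from h import *
for th in(0,10,15,20,30,40):
    x,y,c=lugpose(th,27,16.5);plan(x,y,.067,c)
E
```

```text
now [0.4727 0.359  0.0649] camang 157.56 q6 -0.65 F [-0.8 -0.5  1.1] | shift [-0.053  0.111  0.207] turn -0.09
now [0.4727 0.359  0.0649] camang 157.56 q6 -0.65 F [-0.8 -0.5  1.1] | shift [-0.053  0.173  0.33 ] turn 1.91
now [0.4727 0.359  0.0649] camang 157.56 q6 -0.65 F [-0.8 -0.5  1.1] | shift [-0.054  0.196  0.395] turn 2.91
now [0.4727 0.359  0.0649] camang 157.56 q6 -0.65 F [-0.8 -0.5  1.1] | shift [-0.054  0.213  0.462] turn 3.91
now [0.4727 0.359  0.0649] camang 157.56 q6 -0.65 F [-0.8 -0.5  1.1] | shift [-0.055  0.23   0.599] turn 5.91
now [0.4727 0.359  0.0649] camang 157.56 q6 -0.65 F [-0.8 -0.5  1.1] | shift [-0.055  0.222  0.737] turn 7.91
```

Run:
```python
from h import *
o=ctrl.get_obs();print(Ro.from_rotvec(o["tool_rot"]).as_matrix().round(4),o["dq"].round(3),o["t"])
p,d=ctrl.get_image("side");cv2.imwrite("pics/s2.png",cv2.resize(p[150:300,160:310],None,fx=4,fy=4,interpolation=cv2.INTER_CUBIC))
o=ctrl.get_obs();print(o["tool_pos"],o["contact_force"],o["dq"].round(3))
```

```text
[[-0.0052  0.3817  0.9243]
 [-0.0032  0.9243 -0.3817]
 [-1.     -0.005  -0.0036]] [ 0.007 -0.036 -0.057  0.002  0.025 -0.001] 2.85
[0.47412274 0.36004963 0.0674426 ] [ 0.11185721 -0.48649173  0.88011468] [ 0.007 -0.029 -0.055  0.002  0.001  0.002]
```

View pics/s2.png

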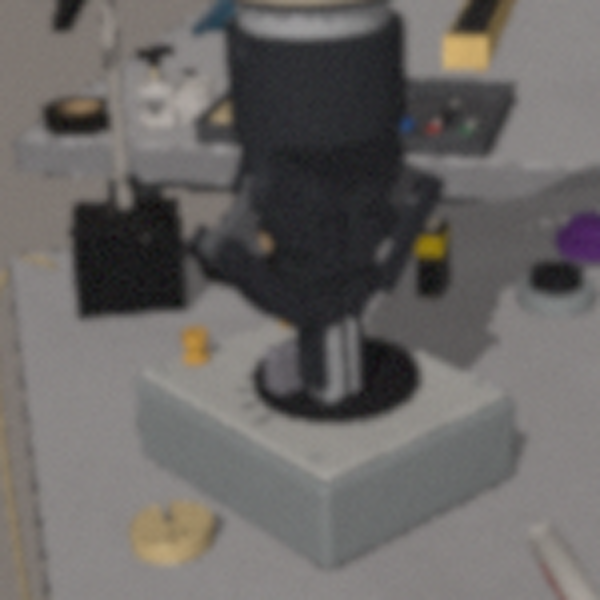

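>>> drive_tool --commands "1 0 0 0 0; 1 0 0 0 0; 1 0 0 0 0"

```text
t: 3.15
tool_pos: [0.4761, 0.3621, 0.0707]
tool_rot: [0.308, 1.546, -0.304]
contact_force: [-0.6, 0.2, 0.1]
opening: 0.0001
```

Run:
```python
from h import *
for th in(0,10,20,25,30,40):
    x,y,c=lugpose(th,27,16.5);plan(x,y,.067,c)
```

```text
now [0.4761 0.3621 0.0707] camang 157.64 q6 -0.65 F [-0.6  0.2  0.1] | shift [0.093 0.006 0.156] turn -0.07
now [0.4761 0.3621 0.0707] camang 157.64 q6 -0.65 F [-0.6  0.2  0.1] | shift [0.093 0.068 0.279] turn 1.93
now [0.4761 0.3621 0.0707] camang 157.64 q6 -0.65 F [-0.6  0.2  0.1] | shift [0.094 0.108 0.411] turn 3.93
now [0.4761 0.3621 0.0707] camang 157.64 q6 -0.65 F [-0.6  0.2  0.1] | shift [0.094 0.119 0.479] turn 4.93
now [0.4761 0.3621 0.0707] camang 157.64 q6 -0.65 F [-0.6  0.2  0.1] | shift [0.094 0.124 0.548] turn 5.93
now [0.4761 0.3621 0.0707] camang 157.64 q6 -0.65 F [-0.6  0.2  0.1] | shift [0.094 0.116 0.686] turn 7.93
```

>>> drive_tool --commands "1 0 0 0 0; 1 0 0 0 0; 1 0 0 0 0; 1 0 0 0 0; 1 0 0 0 0; 1 0 0 0 0; 1 0 0 0 0; 1 0 0 0 0"

```text
t: 3.82
tool_pos: [0.4746, 0.3613, 0.068]
tool_rot: [0.306, 1.549, -0.306]
contact_force: [0.4, 0.1, -0.4]
opening: -0.0001
```

Run:
```python
from h import *
for th in(0,10,20,25,30,40):
    x,y,c=lugpose(th,27,16.5);plan(x,y,.067,c)
```

```text
now [0.4746 0.3613 0.068 ] camang 157.65 q6 -0.65 F [ 0.4  0.1 -0.4] | shift [0.025 0.038 0.185] turn -0.07
now [0.4746 0.3613 0.068 ] camang 157.65 q6 -0.65 F [ 0.4  0.1 -0.4] | shift [0.025 0.1   0.308] turn 1.93
now [0.4746 0.3613 0.068 ] camang 157.65 q6 -0.65 F [ 0.4  0.1 -0.4] | shift [0.025 0.14  0.44 ] turn 3.93
now [0.4746 0.3613 0.068 ] camang 157.65 q6 -0.65 F [ 0.4  0.1 -0.4] | shift [0.025 0.151 0.508] turn 4.93
now [0.4746 0.3613 0.068 ] camang 157.65 q6 -0.65 F [ 0.4  0.1 -0.4] | shift [0.025 0.156 0.577] turn 5.93
now [0.4746 0.3613 0.068 ] camang 157.65 q6 -0.65 F [ 0.4  0.1 -0.4] | shift [0.025 0.148 0.714] turn 7.93
```

>>> drive_tool --commands "1 0 0.02 0.09 0; 1 0 0.04 0.18 0; 1 0 0.055 0.21 0.5; 1 0 0.07 0.245 1; 1 0 0.085 0.275 1.5; 1 0 0.1 0.308 1.9; 1 0 0.11 0.34 2.4; 1 0 0.11 0.34 2.4"

```text
t: 4.48
tool_pos: [0.4889, 0.3603, 0.0679]
tool_rot: [0.47, 1.52, -0.47]
contact_force: [-1.1, 1.1, -0.6]
opening: -0.0002
```

Run:
```python
from h import *
for th in(13,20,30,33,50):
    x,y,c=lugpose(th,27,16.5);plan(x,y,.067,c)
p,d=ctrl.get_image("side");cv2.imwrite("pics/s3.png",cv2.resize(p[195:295,185:315],None,fx=6,fy=6,interpolation=cv2.INTER_CUBIC))
```

```text
now [0.4889 0.3603 0.0679] camang 145.62 q6 -0.46 F [-1.1  1.1 -0.6] | shift [0.023 0.004 0.007] turn 0.12
now [0.4889 0.3603 0.0679] camang 145.62 q6 -0.46 F [-1.1  1.1 -0.6] | shift [0.023 0.048 0.093] turn 1.52
now [0.4889 0.3603 0.0679] camang 145.62 q6 -0.46 F [-1.1  1.1 -0.6] | shift [0.023 0.092 0.223] turn 3.52
now [0.4889 0.3603 0.0679] camang 145.62 q6 -0.46 F [-1.1  1.1 -0.6] | shift [0.023 0.101 0.264] turn 4.12
now [0.4889 0.3603 0.0679] camang 145.62 q6 -0.46 F [-1.1  1.1 -0.6] | shift [0.023 0.111 0.497] turn 7.52
```

View pics/s3.png

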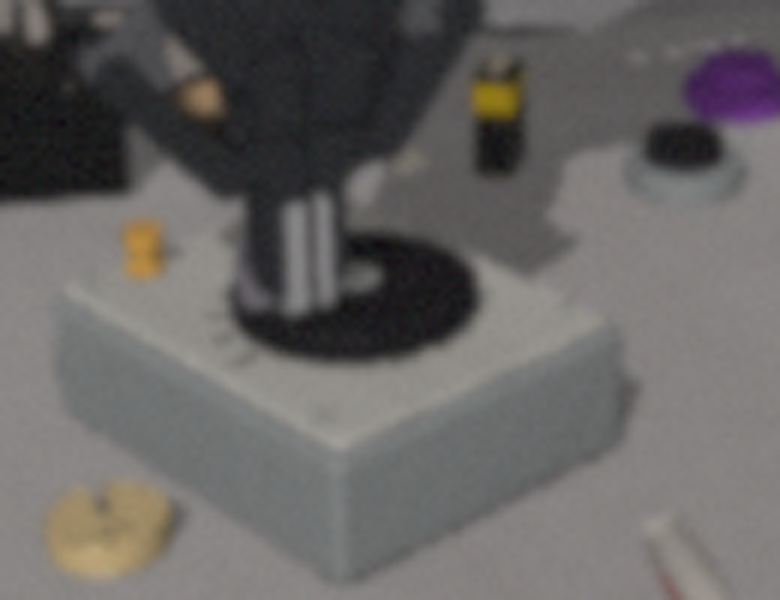

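Run:
```python
from h import *
p,d=ctrl.get_image("wrist");cv2.imwrite("pics/w3.png",p)
```

```text
(no output)
```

View pics/w3.png

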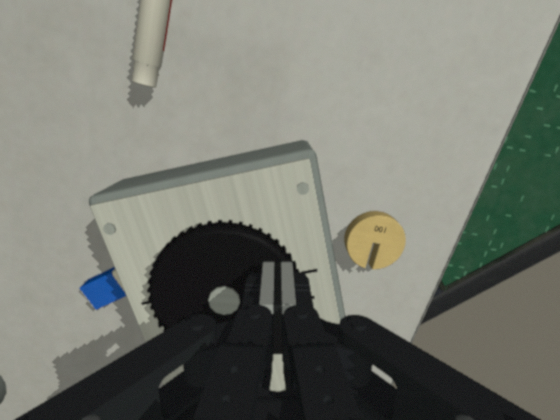

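>>> drive_tool --commands "1 0 0.02 0.03 0.5; 1 0 0.035 0.06 1; 1 0 0.048 0.093 1.5; 1 0 0.06 0.126 2; 1 0 0.07 0.158 2.5; 1 0 0.082 0.19 3; 1 0 0.092 0.223 3.5; 1 0 0.1 0.264 4.1"

```text
t: 5.25
tool_pos: [0.499, 0.3582, 0.068]
tool_rot: [0.748, 1.441, -0.748]
contact_force: [-2.6, 1.5, -0.6]
opening: 0.0002
```

Run:
```python
from h import *
for th in(33,40,45,50,53):
    x,y,c=lugpose(th,27,16.5);plan(x,y,.067,c)
```

```text
now [0.499  0.3582 0.068 ] camang 125.09 q6 -0.11 F [-2.6  1.5 -0.6] | shift [0.025 0.01  0.023] turn 0.02
now [0.499  0.3582 0.068 ] camang 125.09 q6 -0.11 F [-2.6  1.5 -0.6] | shift [0.025 0.055 0.108] turn 1.42
now [0.499  0.3582 0.068 ] camang 125.09 q6 -0.11 F [-2.6  1.5 -0.6] | shift [0.024 0.081 0.172] turn 2.42
now [0.499  0.3582 0.068 ] camang 125.09 q6 -0.11 F [-2.6  1.5 -0.6] | shift [0.024 0.101 0.238] turn 3.42
now [0.499  0.3582 0.068 ] camang 125.09 q6 -0.11 F [-2.6  1.5 -0.6] | shift [0.024 0.11  0.279] turn 4.02
```

>>> drive_tool --commands "1 0 0.02 0.03 0.5; 1 0 0.035 0.06 1; 1 0 0.055 0.11 1.4; 1 0 0.07 0.14 1.9; 1 0 0.08 0.172 2.4; 1 0 0.09 0.205 2.9; 1 0 0.1 0.24 3.4; 1 0 0.11 0.265 3.8"

```text
t: 5.92
tool_pos: [0.509, 0.352, 0.068]
tool_rot: [1.0, 1.331, -1.0]
contact_force: [-1.5, 1.6, 1.0]
opening: -0.0
```

Run:
```python
from h import *
for th in(53,60,65,70,73):
    x,y,c=lugpose(th,27,16.5);plan(x,y,.067,c)
p,d=ctrl.get_image("side");cv2.imwrite("pics/s4.png",cv2.resize(p[195:295,185:315],None,fx=6,fy=6,interpolation=cv2.INTER_CUBIC))
```

```text
now [0.509 0.352 0.068] camang 106.1 q6 0.2 F [-1.5  1.6  1. ] | shift [ 0.025 -0.003  0.009] turn 0.22
now [0.509 0.352 0.068] camang 106.1 q6 0.2 F [-1.5  1.6  1. ] | shift [0.025 0.04  0.096] turn 1.62
now [0.509 0.352 0.068] camang 106.1 q6 0.2 F [-1.5  1.6  1. ] | shift [0.025 0.065 0.16 ] turn 2.62
now [0.509 0.352 0.068] camang 106.1 q6 0.2 F [-1.5  1.6  1. ] | shift [0.025 0.084 0.227] turn 3.62
now [0.509 0.352 0.068] camang 106.1 q6 0.2 F [-1.5  1.6  1. ] | shift [0.025 0.092 0.267] turn 4.22
```

View pics/s4.png

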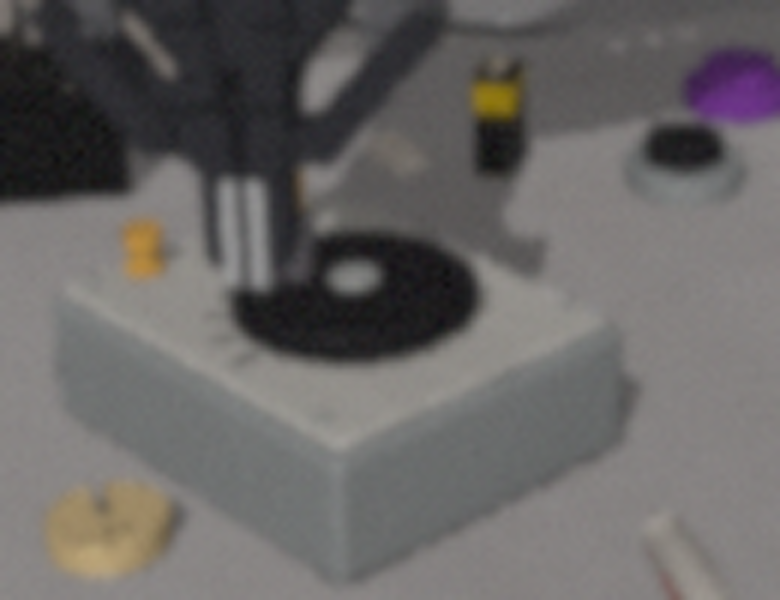

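>>> drive_tool --commands "1 0 0.015 0.03 0.5; 1 0 0.03 0.06 1; 1 0 0.04 0.096 1.6; 1 0 0.05 0.128 2.1; 1 0 0.065 0.16 2.6; 1 0 0.075 0.195 3.1; 1 0 0.085 0.227 3.6; 1 0 0.09 0.26 4"

```text
t: 6.63
tool_pos: [0.5159, 0.3434, 0.0682]
tool_rot: [1.26, 1.178, -1.258]
contact_force: [-1.1, 2.8, -0.1]
opening: -0.0005
```

Run:
```python
from h import *
for th in(65,73,75):
    x,y,c=lugpose(th,27,16.5);plan(x,y,.067,c)
```

```text
now [0.5159 0.3434 0.0682] camang 86.12 q6 0.53 F [-1.1  2.8 -0.1] | shift [ 0.03  -0.07  -0.075] turn -1.38
now [0.5159 0.3434 0.0682] camang 86.12 q6 0.53 F [-1.1  2.8 -0.1] | shift [ 0.03  -0.008  0.017] turn 0.22
now [0.5159 0.3434 0.0682] camang 86.12 q6 0.53 F [-1.1  2.8 -0.1] | shift [0.03  0.006 0.041] turn 0.62
```

>>> drive_tool --commands "1 0 0 0.02 0.2; 1 0 0.005 0.04 0.5; 1 0 0.005 0.04 0.5; 1 0 0.005 0.04 0.5"

```text
t: 6.97
tool_pos: [0.5164, 0.3408, 0.0682]
tool_rot: [1.291, 1.155, -1.289]
contact_force: [1.3, 1.0, -0.3]
opening: 0.0001
```

>>> drive_tool --commands "1 0 0 -0.1 0; 1 0 0 -0.2 0; 1 0 0 -0.3 0; 1 0 0 -0.3 0"

```text
t: 7.3
tool_pos: [0.5175, 0.3535, 0.0682]
tool_rot: [1.29, 1.155, -1.29]
contact_force: [-0.3, 0.5, 0.3]
opening: 0.0003
```

>>> drive_tool --commands "1 -0.3 0 0 0; 1 -0.7 0 0 0; 1 -1.2 0 0 0; 1 -1.7 0 0 0; 1 -2.1 0 0 0; 1 -2.4 0 0 0; 1 -2.5 0 0 0; 1 -2.5 0 0 0"

```text
t: 7.97
tool_pos: [0.5181, 0.3531, 0.17]
tool_rot: [1.293, 1.154, -1.288]
contact_force: [-0.1, -0.1, -0.1]
opening: 0.0002
```

```bash
cat > look.py <<'E'
from h import *
import sys
o=ctrl.get_obs()
p,d=ctrl.get_image("wrist");I=ctrl.camera_info("wrist");P=cloud(d,I["K"],I["T"])
R=Ro.from_rotvec(o["tool_rot"]).as_matrix();print(o["tool_pos"],o["t"])
cv2.imwrite(f"pics/{sys.argv[1]}.png",p)
L=(P-o["tool_pos"])@R
m=(np.linalg.norm(P[...,:2]-AX,axis=-1)<.045)&(P[...,2]>.075)&(P[...,2]<.09)&(d>0)&(L[...,0]>.03)
Q=P[m];r=cv2.minAreaRect((Q[:,:2]*1000).astype(np.float32));c=np.array(r[0])-AX*1000
print(m.sum(),r,"dir",np.degrees(np.arctan2(c[1],c[0])),"theta",68-np.degrees(np.arctan2(c[1],c[0])),np.hypot(*c))
p,d=ctrl.get_image("side");cv2.imwrite(f"pics/{sys.argv[1]}s.png",cv2.resize(p[195:295,185:315],None,fx=6,fy=6,interpolation=cv2.INTER_CUBIC))
E
python3 look.py w4
```

```text
[0.51808258 0.35313797 0.17000184] 7.9667
533 ((511.83843994140625, 323.70806884765625), (12.530011177062988, 23.787185668945312), 78.52743530273438) dir -11.453509312823767 theta 79.45350931282377 25.139055260212555
```

View pics/w4.png

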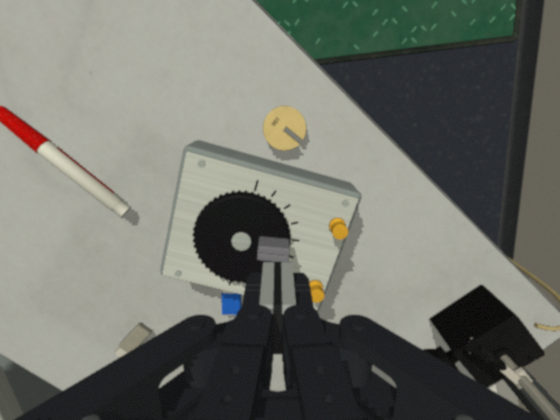

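View pics/w4s.png

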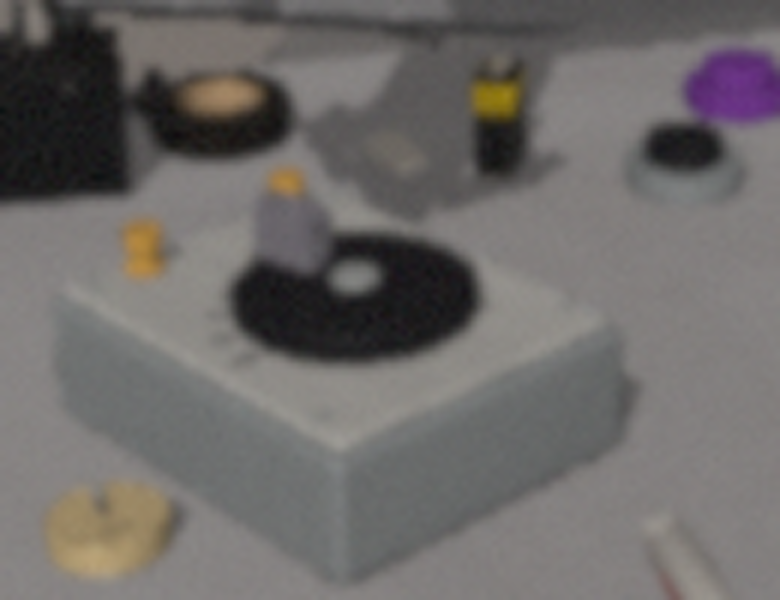

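Run:
```python
from h import *
plan(.464,.088,.15,84)
```

```text
now [0.5169 0.3525 0.1673] camang 83.65 q6 0.59 F [-0.2 -0.3 -0.3] | shift [ 0.438 -0.583  6.718] turn -0.07
```

>>> drive_tool --commands "1 0 -0.03 0.4 0; 1 0 -0.1 1.2 0; 1 0 -0.18 2.1 0; 1 0 -0.26 3 0; 1 0 -0.34 3.9 0; 1 0.1 -0.42 4.8 0; 1 0.2 -0.5 5.6 0; 1 0.3 -0.55 6.2 0"

```text
t: 8.73
tool_pos: [0.4663, 0.1066, 0.1542]
tool_rot: [1.289, 1.156, -1.294]
contact_force: [-0.4, -0.6, 0.2]
opening: -0.0001
```

>>> drive_tool --commands "1 0 -0.02 0.3 0; 1 0 -0.03 0.45 0; 1 0 -0.03 0.5 0; 1 0 -0.03 0.5 0; 1 0 -0.03 0.5 0; 1 0 -0.03 0.5 0"

```text
t: 9.23
tool_pos: [0.465, 0.0899, 0.1563]
tool_rot: [1.29, 1.156, -1.289]
contact_force: [0.2, 0.4, 0.8]
opening: -0.0002
```

Run:
```python
from h import *
plan(.464,.088,.05,84)
o=ctrl.get_obs()
p,d=ctrl.get_image("wrist");I=ctrl.camera_info("wrist");P=cloud(d,I["K"],I["T"]);cv2.imwrite("pics/w5.png",p)
m=(np.linalg.norm(P[...,:2]-[.464,.088],axis=-1)<.035)&(P[...,2]>.004)&(P[...,2]<.04)&(d>0)
b=m&(p.max(-1)<70)
print(np.histogram(P[m][:,2],bins=np.arange(0,.04,.003)))
for k in (m,b):
    Q=P[k];print(k.sum(),np.array(cv2.minEnclosingCircle((Q[:,:2]*1000).astype(np.float32))[0]),cv2.minEnclosingCircle((Q[:,:2]*1000).astype(np.float32))[1],np.median(Q[:,2]))
p,d=ctrl.get_image("side");cv2.imwrite("pics/s5.png",cv2.resize(p[170:270,235:365],None,fx=6,fy=6,interpolation=cv2.INTER_CUBIC))
```

```text
now [0.465  0.0899 0.1563] camang 83.73 q6 0.14 F [0.2 0.4 0.8] | shift [ 2.657 -0.019  0.051] turn -0.05
(array([   0,   20,   32,  414,  774,   26,  115, 1016,   10,    0,    0,
          0,    0]), array([0.   , 0.003, 0.006, 0.009, 0.012, 0.015, 0.018, 0.021, 0.024,
       0.027, 0.03 , 0.033, 0.036, 0.039]))
2407 [464.62078857  87.91241455] 24.9164981842041 0.013811739195448536
1175 [464.33477783  86.8303833 ] 17.913599014282227 0.022224346955482532
```

View pics/w5.png

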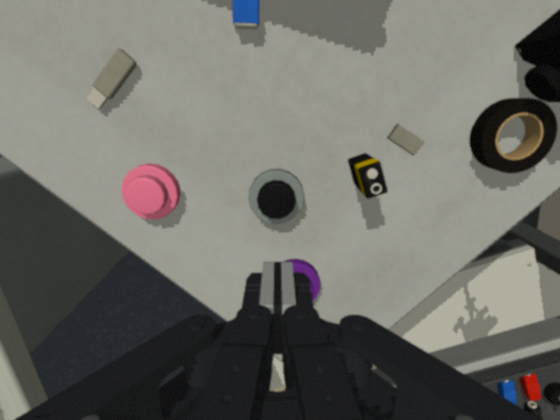

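View pics/s5.png

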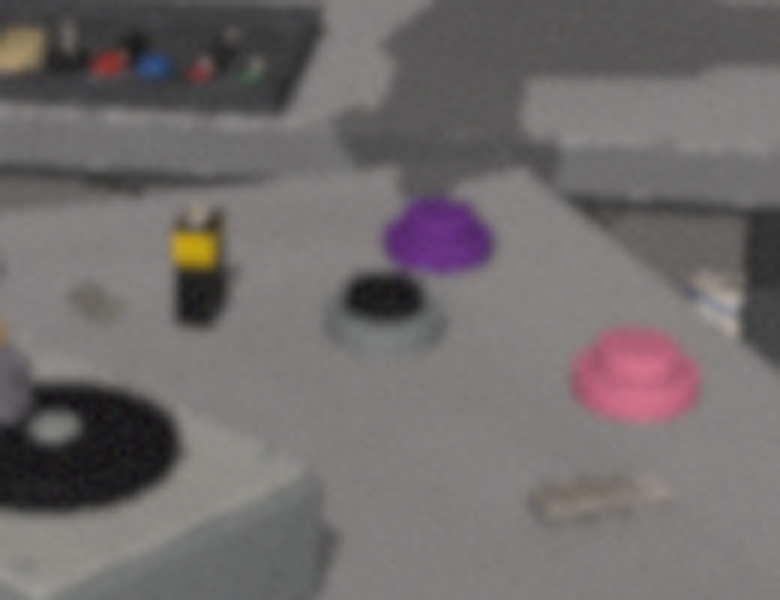

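>>> drive_tool --commands "1 0.3 0 0.02 0; 1 0.8 0 0.05 0; 1 1.4 0 0.05 0; 1 2 0 0.05 0; 1 2.5 0 0.05 0; 1 2.8 0 0.05 0; 1 2.95 0 0.05 0; 1 3 0 0.05 0"

```text
t: 10.0
tool_pos: [0.463, 0.0871, 0.0341]
tool_rot: [1.288, 1.157, -1.293]
contact_force: [-0.5, 0.6, -0.1]
opening: 0.0004
```

>>> drive_tool --commands "1 0 0 0 0; 1 0 0 0 0; 1 0 0 0 0; 1 0 0 0 0; 1 0 0 0 0; 1 0 0 0 0"

```text
t: 10.5
tool_pos: [0.4648, 0.087, 0.0366]
tool_rot: [1.291, 1.154, -1.289]
contact_force: [1.0, -0.2, -0.3]
opening: 0.0001
```

Run:
```python
from h import *
plan(.4645,.0875,.016,84)
```

```text
now [0.4648 0.087  0.0366] camang 83.65 q6 0.14 F [ 1.  -0.2 -0.3] | shift [ 0.516 -0.01  -0.011] turn -0.07
```

>>> drive_tool --commands "1 0.1 0 0 0; 1 0.2 0 0 0; 1 0.3 0 0 0; 1 0.36 0 0 0; 1 0.42 0 0 0; 1 0.47 0 0 0; 1 0.51 0 0 0; 1 0.51 0 0 0"

```text
t: 11.17
tool_pos: [0.4641, 0.087, 0.016]
tool_rot: [1.289, 1.156, -1.292]
contact_force: [-3.7, -0.9, 5.9]
opening: 0.0004
```

>>> drive_tool --commands "1 0 0 0 0; 1 0 0 0 0"

```text
t: 11.33
tool_pos: [0.4641, 0.087, 0.016]
tool_rot: [1.289, 1.156, -1.291]
contact_force: [-4.3, -0.3, 5.8]
opening: -0.0004
```

>>> drive_tool --commands "1 0.03 0 0 0; 1 0.05 0 0 0; 1 0.05 0 0 0"

```text
t: 11.58
tool_pos: [0.4643, 0.087, 0.0158]
tool_rot: [1.288, 1.157, -1.293]
contact_force: [-11.6, 0.1, 19.4]
opening: -0.0002
```

Bottomed: the force rose from 5.8 to 19 N with no further travel. Now I let it come up.

>>> drive_tool --commands "1 -0.1 0 0 0; 1 -0.25 0 0 0; 1 -0.5 0 0 0; 1 -0.9 0 0 0; 1 -1.5 0 0 0; 1 -2.2 0 0 0; 1 -3 0 0 0; 1 -3.6 0 0 0"

```text
t: 12.25
tool_pos: [0.4652, 0.087, 0.1607]
tool_rot: [1.292, 1.153, -1.288]
contact_force: [-0.3, 0.6, 0.9]
opening: 0.0
```

>>> drive_tool --commands "1 -0.4 0 -0.5 0; 1 -0.6 0 -1 0; 1 -0.6 0 -1 0; 1 -0.6 0 -1 0; 1 -0.6 0 -1 0; 1 -0.6 0 -1 0"

```text
t: 12.75
tool_pos: [0.4682, 0.1261, 0.1805]
tool_rot: [1.289, 1.155, -1.292]
contact_force: [0.4, -0.9, 0.1]
opening: -0.0
```

Run:
```python
from h import *
o=ctrl.get_obs();print(o["t"],o["tool_pos"],o["contact_force"])
p,d=ctrl.get_image("wrist");I=ctrl.camera_info("wrist");P=cloud(d,I["K"],I["T"])
m=(np.linalg.norm(P[...,:2]-[.4645,.0875],axis=-1)<.02)&(p.max(-1)<70)&(d>0);print("key z",m.sum(),np.median(P[m][:,2]))
p,d=ctrl.get_image("side");cv2.imwrite("pics/s6.png",cv2.resize(p[160:300,170:370],None,fx=4,fy=4,interpolation=cv2.INTER_CUBIC))
p,d=ctrl.get_image("top");cv2.imwrite("pics/t6.png",cv2.resize(p[130:310,150:400],None,fx=3.2,fy=3.2,interpolation=cv2.INTER_CUBIC))
I=ctrl.camera_info("top");P=cloud(d,I["K"],I["T"])
m=(np.linalg.norm(P[...,:2]-AX,axis=-1)<.045)&(P[...,2]>.075)&(P[...,2]<.09)&(d>0)
Q=P[m];r=cv2.minAreaRect((Q[:,:2]*1000).astype(np.float32));print(m.sum(),r)
```

```text
12.75 [0.46817537 0.12611863 0.18053047] [ 0.42783997 -0.85572992  0.08328712]
key z 946 0.022290335714863885
95 ((513.3035888671875, 324.3481750488281), (12.772772789001465, 23.74954605102539), 77.83869934082031)
```

View pics/s6.png

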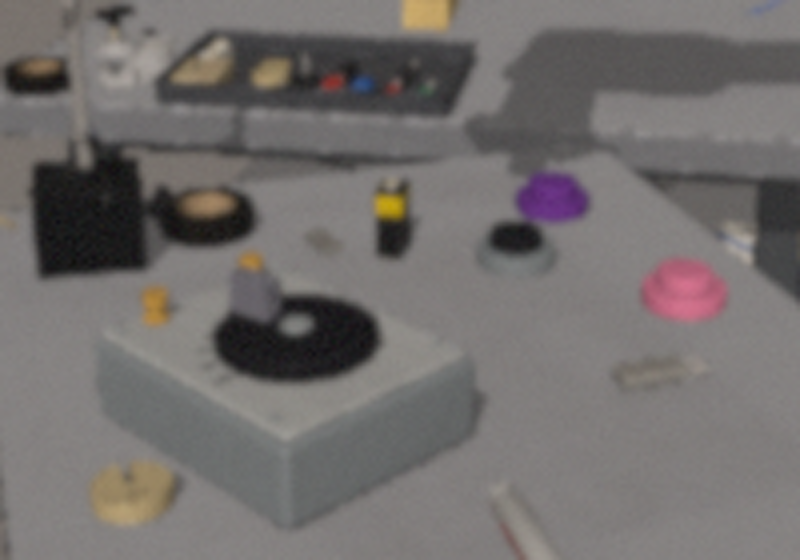

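View pics/t6.png

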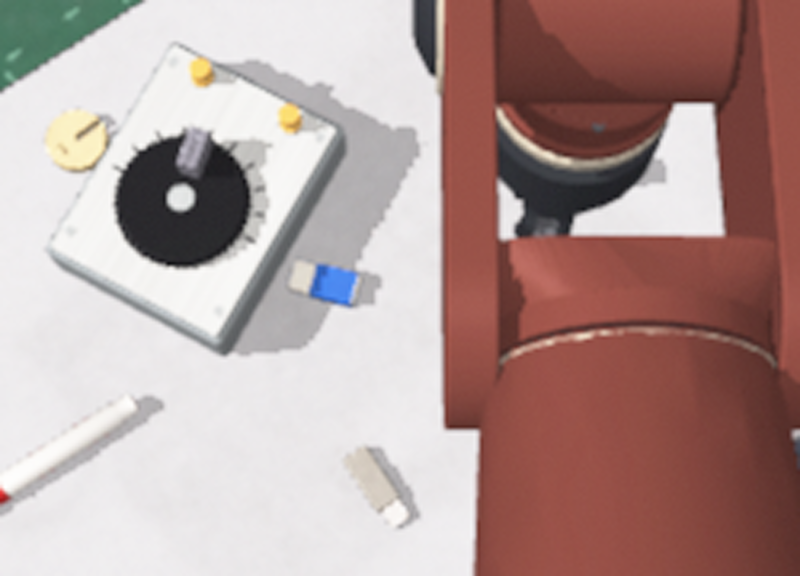

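Run:
```python
from station import ctrl
print(ctrl.finish_job())
```

```text
the job is handed in; nothing more can be done
None
```

The job is done and handed in at about 13 s, well inside the 48 s limit.

- **Dial:** It stood at click 0. I pushed the lug's back face round with the shut fingertips, so it could not be pinched. After the push the wrist camera measured 79.5°. In the last top view the lug's direction gives about 80°. Both match four clicks clockwise (80°), with the dial resting in click 4.
- **Key:** I then pressed the black key, not the pink or purple look-alikes. It bottomed at z ≈ 16 mm: the force rose from 5.8 to about 19 N upward with no further travel. After release its top measured 22.3 mm, so it is fully up again.
- **Surroundings:** The mass, eraser, battery and USB stick look undisturbed in the last pictures. The arm stands clear of everything, at z ≈ 0.18 m with about zero contact force.

No check failed. Two things were less than clean:
- **Arm swing:** The arm swung a few mm as it settled after the quick lowering move, so I pushed the lug and pressed the key slowly.
- **Side force:** There was about 12 N of sideways force at the bottom of the key press, well under the limits.

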